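# Load a half bottle into the labelling cradle and lower the press arm

### The arm

A 6-joint arm with a two-finger parallel gripper is mounted at the origin on the work surface. World frame = base frame: x ahead of the robot, y to its left, z up, the work surface at z = 0. Lengths are in m, angles in degrees, forces in N, time in s.
With the tool pointing down it reaches from about 0.3 to 0.75 m from the base axis. Payload 8.5 kg.
Tool frame: the origin (TCP) lies midway between the tips of the shut fingers; the grasp point (between the pads) lies grasp_offset behind it (grasp_offset is the distance from the TCP to the grasp point, in m); z points along the fingers, y is the line along which they close (so a half turn about z gives the same grasp; the last joint's range is limited). The gripper opens to 85 mm and grips with 20 to 120 N. Pads are 22 mm wide; open, the fingers measure 114 mm over their backs; the gripper's body (76 mm by 85 mm) begins 54 mm behind the grasp point. The pads swing forward as they close: fully open they stand 13 mm farther back than shut.
Start: joints at [56.075, 21.807, 74.336, -0, 83.858, -12.336], TCP at [0.202, 0.511, 0.231] pointing down, gripper open.
Joint ranges: [-178.18, 178.18], [-50.72, 133.34], [12.68, 142.11], [-81.47, 261.47], [9.98, 163.14], [-165.26, 165.26]. Speed limits (degrees/s): [136.94, 136.94, 180, 180, 180, 180].

### API

Orientations are given as a 3x3 rotation matrix whose columns are the frame's x, y, z axes.
In Python, from rig import observe, get_image, camera_params, close_job, grasp_offset gives the robot as it stands.
- The arm moves only by the shell command python3 -m handwheel 'ROWS' [OPENING] [FORCE]. ROWS is JSON, a list of rows, each a list of 2 entries, a list of its own where there are three numbers: the shift along the tool's x, y, z as a fraction of full scale, then the turn, a rotation vector about the tool's x, y, z as a fraction of full scale. In form: [[[dx, dy, dz], [ax, ay, az]], ...]. A call has 1 to 10 rows; each row is the pose to reach, as a shift and turn from the pose commanded when the call began, along the tool's axes at that moment, turning the shorter way round; what a row does not reach only later rows make up. Full scale, the value 1, is 0.5 m for a shift and pi rad for a turn. A row lasts 1/10 s, in which the tool goes at most 50 mm and 8.59 degrees, less where a joint would pass 70% of its speed; a pose out of reach is approached as far as the arm can. A call with a number of a shift or a turn outside -1 to 1 is refused whole. A call with a gripper value outside its range is refused whole. OPENING is the opening, from 0 (shut) to 1 (fully open), set as the call begins (- or left out, the last holds). The fingers move at their own pace and stop on an object; FORCE is the grip in N (left out, the last holds). Time passes only in rows, so rows that repeat a pose let the fingers close. It gives the time, the measured TCP pose, the force, the opening and the grip force at its end, in the units of the state.
- observe(): the state, without advancing time (a new reading comes with each control period).
- get_image(name): name is "scene" or "top" or "wrist"; returns (picture, depth): 384x512x3 uint8, red, green, blue; 384x512 float32, m along the optical axis (not along the pixel's ray), 0 where there is no reading.
- camera_params(name): a dict with "K" (3x3 intrinsics, pixels), "R" (3x3) and "t" (3): a world point X has camera coordinates R X + t. Camera axes: x right, y down, z forward; pixel columns grow to the right and rows downward; lengths in m; the calibration is good to about 2 mm. The wrist camera is an equidistant fisheye: a pixel r from the principal point sees the ray r / f radians off the axis. A picture is of the moment at which its call begins: read the wrist's pose just before it. camera_params takes no time and is no camera call; for the wrist camera it gives the pose at the moment of the call.
- close_job(): hands the job in; it is judged then, once.
The state is a dict: "time_s": time; "q": joint angles; "qvel": joint speeds; "joint_efforts": joint torques, N m; "position": TCP position; "tool_rot": TCP orientation; "ft_force": force on the tool from outside, world axes, zero at the start; "wrist_torque": the same for the moment, N m; "grip_width": finger opening in m; "gripper_force": force on a finger pad.
Only numpy, scipy, OpenCV 4.12 (cv2) and the standard library are available. Lean on these libraries where they do the work, as an engineer would, in place of code of your own. Each camera call takes 0.05 s, during which the arm holds its last target. There are 200 camera calls.

### The job

Lay the half bottle gently on the two sloping rollers of the green labelling cradle, base right against the metal stop plate at the low end and neck pointing up the slope, and let go of it while the press arm is still up. Then lower the red-handled press arm so that its roller rests on the bottle. Leave the white bung, the cup and the mallet where they are.

Things in the scene. Friction and masses are not known exactly. Their poses are not given: they have to be found in the camera images.
- bottle: Closed green glass half bottle, white label, about 0.7 kg, lying on the wooden rest, neck roughly away from the robot. Origin on its axis, 80 mm from the flat base, near its centre of mass; x along the axis to the neck. Straight body 60 mm in diameter from x = -80 to +60 mm, shoulder to +96 mm, red-foiled neck (27 to 30 mm diameter) to +155 mm.
- bottle_base (a point): Centre of the bottle's flat base, 80 mm from the bottle's origin, opposite the neck.
- rest: Fixed low wooden rest on the table, on the robot's left or right: plank 170 (x) x 90 (y) x 10 mm with two 16 mm dowels along x, 44 mm apart. Origin at the centre of its underside; the bottle lies along its x, the bottle's axis 47 mm above the table.
- cradle: Fixed green labelling cradle, on the other side. Origin on the table surface straight below the seat point (the origin of bed). Base plate 270 (x, from -150 to +120) x 120 x 12 mm. x points roughly away from the robot, to the high end.
- bed: Sloping bed of the cradle, rising 10 degrees along its x; z square to the slope. Origin = seat point, 108 mm above the table: a bottle that is home has its origin here and its axis along the bed's x. Two black rollers (20 mm diameter, not turning) along x from -72 to +62 mm, at y = +-22, axes at z = -33 mm. Beside the bottle (|y| over 33 mm) nothing is higher than z = -30 mm.
- press_arm (a joint): Press arm angle about the pin. 0: up, leaning 0.15 rad back to the robot from the bed's z; grows as it swings over the bed, down and away from the robot. 0.15: square to the bed; 1.72: roller on a seated bottle; 1.95: end stop. Starts at 0 to 0.2. Stays near upright (1 N at the handle moves it); beyond about 0.85 its weight takes it down within 2 s.
- handle (a point): Centre of the red cross handle at the arm's end, 120 mm from the pin: 18 mm diameter bar, 36 mm long, along the bed's y; can be pinched by its ends from above (it turns between the fingers) or pushed. The grey press roller (20 mm diameter, 34 mm long) is 80 mm from the pin.
- bung: Bystander: loose white silicone barrel bung, 45 mm high, 52 mm wide. Origin at the centre of its underside.
- cup: Bystander: loose terracotta cup, 72 mm wide, 70 mm high. Origin at the centre of its underside.
- mallet: Bystander: loose mallet with a rubber head, 260 mm long, lying flat. Origin at the centre of its underside, x towards the head.
- stop (a point): Centre of the aluminium stop plate's face, at bed x = -80 mm, z = 0; a bottle that is home touches it with its base. The plate is 66 mm wide and reaches 16 mm above this point.
- pivot (a point): Pin of the press arm, along the bed's y, at bed x = -115, z = +40 mm, between two green lugs (36 mm wide overall, from bed x = -128 to -98 mm, up to z = +54 mm).
Mind the look-alikes: they are no part of the job. Of the things like the bottle, leave any that is pink; of the rest the larger one is meant.

How it is judged (in metres and radians):
On the way, in this order (a step that is already met when the one before it is completed fails the run):
1. The bottle lies seated on the rollers, base against the stop plate, neck up the slope, let go, with the press arm still up (x of bottle in the frame of bed between -0.005 and 0.01 m and y of bottle in the frame of bed between -0.006 and 0.006 m and z of bottle in the frame of bed between -0.005 and 0.005 m and angle between the x axis of bottle and the x axis of bed, either way round below 0.06 rad and x of bottle_base in the frame of bed below -0.06 m and linear speed of bottle below 0.02 m/s and contact force between the fingers and bottle below 0.2 N and value of joint press_arm below 0.8 rad), for 0.2 s.
2. The press arm is down, its roller on the bottle (value of joint press_arm between 1.64 and 1.82 rad and contact force between press_arm and bottle above 0.2 N), for 0.2 s.
At the end, for the whole second after the job is handed in: Bottle at rest on both rollers, released: within 6 mm sideways and 5 mm in height of the seat, base at most 10 mm from the stop plate, axis within 0.06 rad of the bed's, neck up the slope; press arm down (1.64 to 1.82 rad), its roller resting on the bottle (all of step 2 and x of bottle in the frame of bed between -0.005 and 0.01 m and y of bottle in the frame of bed between -0.006 and 0.006 m and z of bottle in the frame of bed between -0.005 and 0.005 m and angle between the x axis of bottle and the x axis of bed, either way round below 0.06 rad and x of bottle_base in the frame of bed below -0.06 m and linear speed of bottle below 0.02 m/s and contact force between the fingers and bottle below 0.2 N and contact force between each of the arm, the fingers and cradle below 0.2 N); the robot touches nothing.
It fails at once if The bung, the cup or the mallet is moved more than 30 mm (distance of any of bung, cup, mallet from where it was at the start of the episode above 0.03 m).
It fails at once if The bottle is banged onto the cradle (more than 60 N) (contact force between bottle and cradle above 60 N).
It fails at once if The bottle is dropped onto the cradle (falls free at over 0.4 m/s, a drop of about 1 cm, close above its seat) (distance between bottle and bed below 0.035 m and linear speed of bottle above 0.4 m/s and contact force between the fingers and bottle below 0.2 N).
It also fails if it takes over 64 s, if anything falls off the work surface, if the arm or the gripper's body presses on something with over 40 N, if the wrist force passes 120 N, or if a joint passes its speed limit or range.

## Working session

There is one attempt and no reset: what is moved stays moved. The work goes in short steps, Python scripts to look and compute and a shell command to move; the robot and the scene stay as the last step left them, time stands still between calls to the robot, and variables do not carry over. Pictures are saved under pics/ and viewed, at most 10 in all, crops included, and the job is handed in when it is done.

```bash
ls; mkdir -p pics; python3 - <<'E'
from rig import *
import cv2,numpy as np
print(observe(), grasp_offset)
for n in ["scene","top"]:
    im,d=get_image(n); cv2.imwrite(f"pics/{n}0.png",im[...,::-1]); np.savez(f"pics/{n}0.npz",im=im,d=d)
    print(n,camera_params(n))
E
```

```text
pics
{'time_s': 0.0, 'q': array([ 5.60757788e+01,  2.18415337e+01,  7.43853430e+01,  9.61217698e-04,
        8.38574028e+01, -1.23340303e+01]), 'qvel': array([ 0.0510529 , -0.0715868 ,  0.05827572,  0.06634151, -0.02705885,
       -0.02648888]), 'joint_efforts': array([ 3.42350404e-04, -4.48466778e+01, -2.31270915e+01, -2.67697305e-04,
        4.83257056e-03,  4.51734343e-05]), 'position': array([0.20219674, 0.51117087, 0.23070321]), 'tool_rot': array([[-9.29838693e-01,  3.67966451e-01, -8.34774850e-04],
       [ 3.67967249e-01,  9.29837962e-01, -1.21125483e-03],
       [ 3.30504205e-04, -1.43344141e-03, -9.99998918e-01]]), 'ft_force': array([-0.95542325,  0.40495912, -0.33819594]), 'wrist_torque': array([ 0.01799167, -0.0380408 ,  0.03200133]), 'gripper_force': 0.0, 'grip_width': 0.08524025306434549} 0.0187
scene {'K': array([[375.44776626,   0.        , 257.38309357],
       [  0.        , 375.44776626, 190.71163214],
       [  0.        ,   0.        ,   1.        ]]), 'R': array([[ 2.01232246e-01,  9.79543221e-01,  8.13049563e-04],
       [ 7.59054227e-01, -1.55411389e-01, -6.32205647e-01],
       [-6.19146399e-01,  1.27837311e-01, -7.74800206e-01]]), 't': array([-0.04349054, -0.31107871,  1.56824518])}
top {'K': array([[371.39385112,   0.        , 255.03640991],
       [  0.        , 371.39385112, 196.48230191],
       [  0.        ,   0.        ,   1.        ]]), 'R': array([[-0.00984593, -0.99988328,  0.01168251],
       [-0.99618476,  0.00879506, -0.08682498],
       [ 0.0867121 , -0.01249281, -0.99615508]]), 't': array([-0.05636194,  0.55869478,  1.26523529])}
```

View pics/scene0.png

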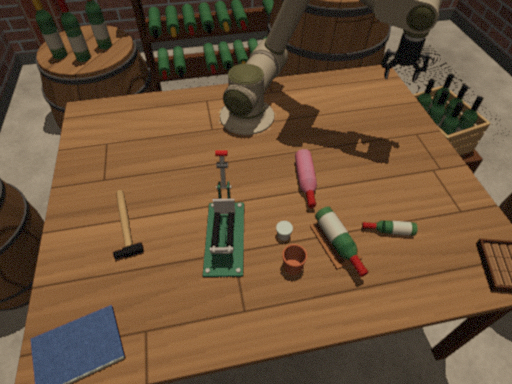

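View pics/top0.png

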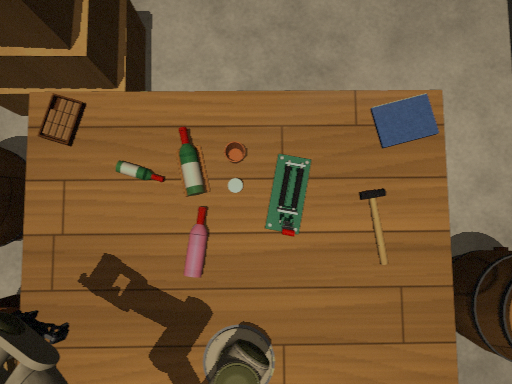

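The scene view shows the meant green bottle lying at about (340,240). It has a pink look-alike at (306,177) and a small one at (390,228). The cradle is at (225,235) with the red handle at (221,153), and the bung, cup and mallet are at (285,231), (293,258) and (128,225). In the top view the bottle runs from base (195,193) to neck (183,130), and the cradle is centred near (289,195) with its handle at (288,232).

```bash
cat > h.py <<'E'
import numpy as np,cv2
from rig import *
def cloud(d,P):
    K,R,t=P["K"],P["R"],P["t"]; v,u=np.mgrid[:384,:512]
    c=np.stack([(u-K[0,2])/K[0,0]*d,(v-K[1,2])/K[1,1]*d,d],-1)
    return (c-t)@R
def ray(u,v,z,P):  # pinhole pixel -> plane z
    K,R,t=P["K"],P["R"],P["t"]; o=-R.T@t
    r=R.T@np.array([(u-K[0,2])/K[0,0],(v-K[1,2])/K[1,1],1]); return o+r*(z-o[2])/r[2]
E
python3 - <<'E'
from h import *
np.set_printoptions(precision=4,suppress=True)
for n in ["top","scene"]:
    f=np.load(f"pics/{n}0.npz"); im,d=f["im"],f["d"]; P=camera_params(n); X=cloud(d,P); hsv=cv2.cvtColor(im,cv2.COLOR_RGB2HSV)
    print(n,"cam",-P["R"].T@P["t"])
    h,s,v=[hsv[...,i].astype(int) for i in range(3)]
    ok=(d>0)&(X[...,0]>.2)&(X[...,0]<.85)&(abs(X[...,1])<.5)
    print("table z",np.median(X[ok&(abs(X[...,2])<.02)][:,2]))
    green=ok&(h>40)&(h<95)&(s>70); red=ok&((h<5)|(h>174))&(s>170)&(v>60); white=ok&(s<40)&(v>150)
    for nm,m in [("green",green),("red",red),("white",white)]:
        k,l,st,c=cv2.connectedComponentsWithStats(m.astype(np.uint8))
        for i in range(1,k):
            if st[i,4]<12: continue
            p=X[l==i]; print(nm,st[i],"med",np.median(p,0),"min",np.percentile(p,3,axis=0),"max",np.percentile(p,97,axis=0))
E
```

```text
top cam [ 0.4463 -0.0455  1.3095]
table z 0.0008605044386149423
green [180 144  18  21 281] med [0.6994 0.1656 0.0727] min [0.6718 0.1384 0.0596] max [0.7337 0.1914 0.0806]
green [ 265  154   46   80 1405] med [ 0.5563 -0.1544  0.0131] min [ 0.449  -0.2453  0.0075] max [ 0.6981 -0.1096  0.1359]
green [116 161   7  11  47] med [0.6659 0.4071 0.0396] min [0.6505 0.3984 0.0308] max [0.6848 0.4164 0.0465]
green [282 165  18  45 361] med [ 0.588  -0.1833  0.056 ] min [ 0.5191 -0.2074  0.0096] max [ 0.6553 -0.1607  0.0858]
green [136 167  16  13 154] med [0.6406 0.3232 0.0383] min [0.622  0.3011 0.0285] max [0.6595 0.3464 0.0459]
green [187 185  15  10 111] med [0.5805 0.1421 0.0748] min [0.5671 0.1203 0.0638] max [0.5939 0.1664 0.0803]
red [179 127  10  17 109] med [0.7687 0.1823 0.059 ] min [0.7434 0.1697 0.0534] max [0.7946 0.1949 0.0648]
red [151 174  13   8  59] med [0.6278 0.2769 0.03  ] min [0.6167 0.2588 0.0243] max [0.6369 0.2959 0.0358]
red [197 207   9  18 113] med [0.4949 0.123  0.0423] min [0.4677 0.1114 0.0348] max [0.5209 0.1371 0.0465]
red [282 229  12   7  65] med [ 0.4364
[... 1253 characters left out ...]
 0.3951 0.0219] max [0.69   0.4111 0.0449]
green [332 233  25  26 415] med [0.71   0.158  0.0702] min [0.6773 0.1364 0.047 ] max [0.7388 0.184  0.0797]
red [216 151  11   5  48] med [ 0.4425 -0.154   0.2503] min [ 0.4349 -0.1677  0.2444] max [ 0.4472 -0.1396  0.2542]
red [306 190  10  19 115] med [0.5026 0.12   0.0414] min [0.4699 0.1093 0.0286] max [0.5245 0.1339 0.0469]
red [363 223  13   6  58] med [0.6337 0.276  0.028 ] min [0.6244 0.257  0.0209] max [0.6405 0.2931 0.0335]
red [350 256  18  20 169] med [0.7746 0.1774 0.0585] min [0.7459 0.1659 0.0489] max [0.7997 0.1916 0.0643]
white [277 221  15  13 153] med [0.5994 0.0048 0.0462] min [ 0.5795 -0.015   0.0429] max [0.6185 0.0249 0.05  ]
```

```bash
cat >> h.py <<'E'
from scipy.spatial.transform import Rotation as Ro
def frame(yaw,tilt=0):
    """tool rot: tool z down, tool x opposite to heading yaw(deg), leaning back by tilt deg (square to a bed rising tilt along heading)"""
    B=Ro.from_euler('zy',[yaw,-tilt],degrees=True).as_matrix()  # bed axes
    return np.stack([-B[:,0],B[:,1],-B[:,2]],1)
def go(p,Rt,o=None):
    o=o or observe(); R0=o["tool_rot"]; 
    s=R0.T@(np.array(p)-o["position"])/.5; r=Ro.from_matrix(R0.T@Rt).as_rotvec()/np.pi
    print("rows to target: [[%.4f,%.4f,%.4f],[%.4f,%.4f,%.4f]]"%(*s,*r), "n>=",max(np.linalg.norm(s)*10,np.linalg.norm(r)*180/8.59))
E
python3 - <<'E'
from h import *
np.set_printoptions(precision=4,suppress=True)
P=camera_params("wrist"); print(P, -P["R"].T@P["t"], P["R"]@observe()["tool_rot"])
go([.58,.16,.30],frame(12))
E
```

```text
{'K': array([[297.3186,   0.    , 254.3928],
       [  0.    , 297.3186, 190.5182],
       [  0.    ,   0.    ,   1.    ]]), 'R': array([[ 0.3667,  0.9303, -0.0008],
       [ 0.8913, -0.3511,  0.2868],
       [ 0.2666, -0.1059, -0.958 ]]), 't': array([-0.5509, -0.0367,  0.3786])} [0.1338 0.5397 0.3728] [[ 0.0014  1.     -0.0005]
 [-0.9579  0.0012 -0.2871]
 [-0.2871  0.0009  0.9579]]
rows to target: [[-0.9610,-0.3752,-0.1382],[-0.0004,-0.0002,-0.1866]] n>= 10.408400730449658
```

```bash
cat >> h.py <<'E'
_f=frame
def frame(yaw,tilt=0): return _f(yaw,tilt)@np.diag([-1.,-1,1])  # camera on the neck side, clear of press arm
E
python3 - <<'E'
from h import *
go([.58,.14,.30],frame(12))
E
```

```text
rows to target: [[-0.9757,-0.4124,-0.1382],[-0.0003,0.0005,0.8134]] n>= 17.04422160505635
```

```bash
python3 -m handwheel '[[[-0.15,-0.06,-0.138],[0,0,0.2]],[[-0.975,-0.412,-0.138],[0,0,0.813]],[[-0.975,-0.412,-0.138],[0,0,0.813]],[[-0.975,-0.412,-0.138],[0,0,0.813]],[[-0.975,-0.412,-0.138],[0,0,0.813]],[[-0.975,-0.412,-0.138],[0,0,0.813]],[[-0.975,-0.412,-0.138],[0,0,0.813]],[[-0.975,-0.412,-0.138],[0,0,0.813]],[[-0.975,-0.412,-0.138],[0,0,0.813]],[[-0.975,-0.412,-0.138],[0,0,0.813]]]' 1
python3 - <<'E'
from h import *
print(observe()["q"])
go([.58,.14,.30],frame(12))
E
```

```text
time_s: 1.1
position: [0.5507, 0.1685, 0.2971]
tool_rot: [[0.307, 0.952, -0.001], [0.952, -0.307, 0.0], [-0.0, -0.001, -1.0]]
ft_force: [-0.1, 0.8, 0.3]
grip_width: 0.0855
gripper_force: 0.0
[5.23975066e+00 2.24888269e+01 6.24723444e+01 5.47926886e-03
 9.50739214e+01 2.31396695e+01]
rows to target: [[-0.0363,0.0733,-0.0059],[-0.0001,0.0001,0.3339]] n>= 6.9965743371877345
```

```bash
python3 -m handwheel '[[[0,0.02,0],[0,0,0.334]],[[0,0.02,0],[0,0,0.334]],[[0,0.02,0],[0,0,0.334]],[[0,0.02,0],[0,0,0.334]],[[0,0.02,0],[0,0,0.334]],[[0,0.02,0],[0,0,0.334]],[[0,0.02,0],[0,0,0.334]],[[0,0.02,0],[0,0,0.334]],[[0,0.02,0],[0,0,0.334]],[[0,0.02,0],[0,0,0.334]]]'
python3 - <<'E'
from h import *
o=observe();P=camera_params("wrist"); im,d=get_image("wrist")
cv2.imwrite("pics/w1.png",im[...,::-1]); np.savez("pics/w1.npz",im=im,d=d,**P)
print(o["q"],o["position"],o["time_s"],d.min(),d.max())
E
```

```text
time_s: 2.1
position: [0.5591, 0.1673, 0.297]
tool_rot: [[0.976, 0.217, -0.0], [0.217, -0.976, -0.0], [-0.0, -0.0, -1.0]]
ft_force: [-0.2, 0.6, 0.1]
grip_width: 0.0855
gripper_force: 0.0
[5.04036221e+00 2.33248471e+01 6.11528228e+01 7.02519750e-04
 9.55362817e+01 8.25234273e+01] [0.55914842 0.16727537 0.2970422 ] 2.1 0.0 1.7476896
```

View pics/w1.png

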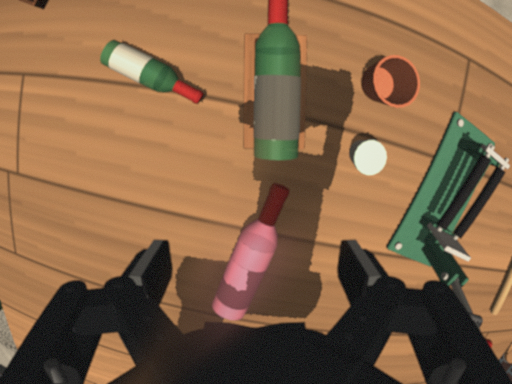

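The wrist view shows the bottle lying from base (277,155) to neck (279,0), with the pink one at (255,250), the bung at (370,156) and the cup at (395,80). The cradle sits at the right, from (405,245) to (495,155).

```bash
cat >> h.py <<'E'
def fdirs(P,u,v):
    K,R=P["K"],P["R"]; x=(np.asarray(u,float)-K[0,2]);y=(np.asarray(v,float)-K[1,2]); r=np.hypot(x,y)+1e-9; a=r/K[0,0]
    c=np.stack([x/r*np.sin(a),y/r*np.sin(a),np.cos(a)],-1); return c
def fcloud(d,P):
    v,u=np.mgrid[:384,:512]; c=fdirs(P,u,v); c=c/c[...,2:]*d[...,None]; return (c-P["t"])@P["R"]
def fray(P,u,v,z):
    w=fdirs(P,u,v)@P["R"]; o=-P["R"].T@P["t"]; return o+w*((z-o[2])/w[...,2])[...,None]
E
cat > mb.py <<'E'
import sys
from h import *
np.set_printoptions(precision=4,suppress=True)
f=np.load(sys.argv[1]); P={k:f[k] for k in "KRt"}; im,d=f["im"],f["d"]; X=fcloud(d,P)
print("table",np.median(X[(d>0)&(abs(X[...,2])<.02)&(X[...,0]>.3)][:,2]))
m=(d>0)&(X[...,2]>.034)&(X[...,2]<.1)&(X[...,0]>.54)&(X[...,0]<.83)&(abs(X[...,1]-.155)<.07)
k,l,st,c=cv2.connectedComponentsWithStats(m.astype(np.uint8)); i=1+np.argmax(st[1:,4]); m=l==i; print(st[i])
pts=[]
for v in range(st[i,1],st[i,1]+st[i,3]):
    u=np.flatnonzero(m[v]); 
    if len(u)<5: continue
    a,b=fdirs(P,u[0]-.5,v),fdirs(P,u[-1]+.5,v); w=(a/np.linalg.norm(a)+b/np.linalg.norm(b))@P["R"]; o=-P["R"].T@P["t"]
    p=o+w*(.047-o[2])/w[2]; W=np.linalg.norm(fray(P,u[0]-.5,v,.047)-fray(P,u[-1]+.5,v,.047)); pts.append([v,*p,W])
pts=np.array(pts); print(pts[::12])
B=pts[(pts[:,4]>.055)]; s=np.polyfit(B[3:-3,1],B[3:-3,2],1); print("yaw",np.degrees(np.arctan(s[0])),"y at x=.645",np.polyval(s,.645), "resid",np.std(B[3:-3,2]-np.polyval(s,B[3:-3,1])))
q=X[m]; h=np.array([1,s[0]])/np.hypot(1,s[0]); a=q[:,:2]@h; top=q[:,2]>.06
print("z max",np.percentile(q[:,2],99),"base along",np.percentile(a,[.2,.5,1,2]),"tip",np.percentile(a,[99.5,99.8]))
a0=np.percentile(a,.5); x=np.linspace(.5,.7,2001); line=np.stack([x,np.polyval(s,x)],1)@h
for off in (0,.08): j=np.argmin(abs(line-(a0+off))); print("axis at +%.3f"%off,x[j],np.polyval(s,x[j]))
E
python3 mb.py pics/w1.npz
```

```text
table -0.000462991135863628
[ 254    0   47  160 6405]
[[  0.       0.7762   0.1865   0.047    0.0263]
 [ 12.       0.7589   0.1828   0.047    0.0262]
 [ 24.       0.7418   0.1798   0.047    0.0274]
 [ 36.       0.7255   0.1762   0.047    0.0482]
 [ 48.       0.7096   0.172    0.047    0.0599]
 [ 60.       0.6937   0.1685   0.047    0.0598]
 [ 72.       0.6778   0.1656   0.047    0.0611]
 [ 84.       0.662    0.1627   0.047    0.0599]
 [ 96.       0.6467   0.1585   0.047    0.0614]
 [108.       0.6311   0.1556   0.047    0.0603]
 [120.       0.6156   0.1519   0.047    0.0606]
 [132.       0.6      0.1483   0.047    0.061 ]
 [144.       0.5842   0.1452   0.047    0.0601]
 [156.       0.5684   0.1414   0.047    0.0579]]
yaw 12.066286901190457 y at x=.645 0.15835679416509701 resid 0.00028965967396833416
z max 0.07762297901521288 base along [0.5867 0.5871 0.588  0.59  ] tip [0.7925 0.7941]
axis at +0.000 0.5699 0.14230296347141885
axis at +0.080 0.6480999999999999 0.15901946893407704
```

```bash
python3 - <<'E'
from h import *
go([.657,.161,.13],frame(12.07))
E
```

```text
rows to target: [[0.1885,0.0545,0.3341],[0.0000,0.0001,0.0023]] n>= 3.8742708896521476
```

```bash
python3 -m handwheel '[[[0.06,0.017,0.1],[0,0,0.0023]],[[0.12,0.035,0.2],[0,0,0.0023]],[[0.16,0.047,0.28],[0,0,0.0023]],[[0.1885,0.0545,0.334],[0,0,0.0023]],[[0.1885,0.0545,0.334],[0,0,0.0023]],[[0.1885,0.0545,0.334],[0,0,0.0023]],[[0.1885,0.0545,0.334],[0,0,0.0023]]]'
python3 - <<'E'
from h import *
o=observe();P=camera_params("wrist"); im,d=get_image("wrist")
np.savez("pics/w2.npz",im=im,d=d,**P)
go([.657,.161,.026],frame(12.07))
E
python3 mb.py pics/w2.npz | tail -6
```

```text
time_s: 2.85
position: [0.6573, 0.1611, 0.1328]
tool_rot: [[0.978, 0.208, 0.004], [0.208, -0.978, 0.0], [0.004, 0.0, -1.0]]
ft_force: [1.0, -0.1, 0.5]
grip_width: 0.085
gripper_force: 0.0
rows to target: [[-0.0015,0.0001,0.2140],[0.0002,-0.0013,-0.0005]] n>= 2.1397646625369218
 [286.       0.5721   0.1429   0.047    0.0601]
 [298.       0.5583   0.1399   0.047    0.0559]]
yaw 12.01989915973205 y at x=.645 0.15814716661834932 resid 0.0002709645513439669
z max 0.07734968647019916 base along [0.5869 0.5879 0.5893 0.5923] tip [0.8186 0.8198]
axis at +0.000 0.5708 0.14234853335796416
axis at +0.080 0.649 0.15899884496122724
```

```bash
python3 -m handwheel '[[[0,0,0.07],[0,0,0]],[[0,0,0.14],[0,0,0]],[[0,0,0.19],[0,0,0]],[[0,0,0.21],[0,0,0]],[[0,0,0.21],[0,0,0]],[[0,0,0.21],[0,0,0]],[[0,0,0.21],[0,0,0]]]' 1
python3 -m handwheel '[[[0,0,0],[0,0,0]],[[0,0,0],[0,0,0]],[[0,0,0],[0,0,0]],[[0,0,0],[0,0,0]],[[0,0,0],[0,0,0]],[[0,0,0],[0,0,0]],[[0,0,0],[0,0,0]],[[0,0,0],[0,0,0]]]' 0 60
```

```text
time_s: 3.6
position: [0.6579, 0.161, 0.0273]
tool_rot: [[0.978, 0.207, 0.003], [0.207, -0.978, 0.0], [0.003, 0.0, -1.0]]
ft_force: [-0.1, -0.8, -0.1]
grip_width: 0.0852
gripper_force: 0.0
time_s: 4.4
position: [0.658, 0.1594, 0.027]
tool_rot: [[0.978, 0.206, 0.003], [0.206, -0.978, -0.002], [0.002, 0.003, -1.0]]
ft_force: [-1.5, -5.9, 7.7]
grip_width: 0.0586
gripper_force: 64.5
```

```bash
python3 -m handwheel '[[[0,0,-0.03],[0,0,0]],[[0,0,-0.1],[0,0,0]],[[0,0,-0.18],[0,0,0]],[[0,0,-0.26],[0,0,0]],[[0,0,-0.34],[0,0,0]],[[0,0.04,-0.42],[0,0,0]],[[0,0.1,-0.5],[0,0,0]],[[0,0.17,-0.54],[0,0,0]],[[0,0.22,-0.54],[0,0,0]],[[0,0.24,-0.54],[0,0,0]]]' 0 70
python3 -m handwheel '[[[0,0,0],[0,0,0.03]],[[0,0,0],[0,0,0.06]],[[0,0,0],[0,0,0.09]],[[0,0,0],[0,0,0.11]],[[0,0,0],[0,0,0.12]],[[0,0,0],[0,0,0.12]],[[0,0,0],[0,0,0.12]]]'
python3 - <<'E'
from h import *
o=observe();P=camera_params("wrist"); im,d=get_image("wrist")
np.savez("pics/w3.npz",im=im,d=d,**P); cv2.imwrite("pics/w3.png",im[...,::-1])
E
```

```text
time_s: 5.4
position: [0.6818, 0.0411, 0.295]
tool_rot: [[0.979, 0.205, -0.001], [0.205, -0.979, -0.0], [-0.001, -0.0, -1.0]]
ft_force: [-0.5, 0.0, -7.5]
grip_width: 0.0579
gripper_force: 78.0
time_s: 6.1
position: [0.6815, 0.044, 0.2946]
tool_rot: [[0.986, -0.166, -0.002], [-0.166, -0.986, 0.0], [-0.002, -0.0, -1.0]]
ft_force: [0.1, -0.2, -6.9]
grip_width: 0.0578
gripper_force: 77.9
```

View pics/w3.png

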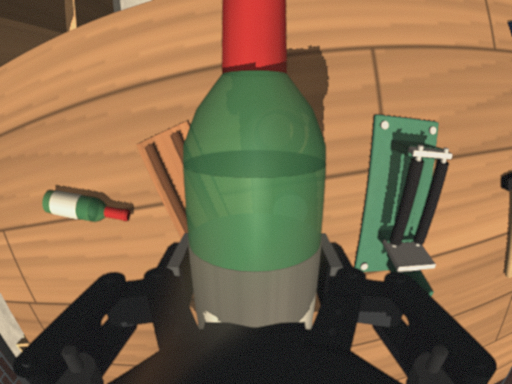

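The bottle is held, with its shoulder at (256,120) between the fingers. The cradle's plate corners show at (377,116), (438,121) and (360,270), with the stop plate at (410,255).

```bash
cat > mc.py <<'E'
from h import *
np.set_printoptions(precision=4,suppress=True)
def load(n):
    f=np.load(f"pics/{n}.npz"); im,d=f["im"],f["d"]
    if n[0]=="w": P={k:f[k] for k in "KRt"}; X=fcloud(d,P)
    else: P=camera_params(n[:-1]); X=cloud(d,P)
    return im,d,P,X
for n in ["top0","scene0","w1","w3"]:
    im,d,P,X=load(n); hsv=cv2.cvtColor(im,cv2.COLOR_RGB2HSV).astype(int); h,s,v=hsv[...,0],hsv[...,1],hsv[...,2]
    reg=(d>0)&(X[...,0]>.38)&(X[...,0]<.76)&(X[...,1]>-.3)&(X[...,1]<-.06)
    tz=np.median(X[reg&(X[...,2]<.006)&(h<25)][:,2])
    g=reg&(h>40)&(h<95)&(s>70)&(abs(X[...,2]-.012-tz)<.006)
    p=X[g][:,:2].astype(np.float32); r=cv2.minAreaRect(p); b=cv2.boxPoints(r)
    print(n,"tablez %.4f"%tz,"plate n",len(p),r[0],r[1],r[2])
    yaw=np.radians(-10)
    for it in range(3):
        H=np.array([np.cos(yaw),np.sin(yaw)]);N=np.array([-H[1],H[0]]); a,c=p@H,p@N
        L=[]
        for lo in np.arange(a.min()+.01,a.max()-.03,.008):
            k=(a>lo)&(a<lo+.008)
            if k.sum()>3: L.append([lo+.004,c[k].max(),c[k].min()])
        L=np.array(L); f=np.polyfit(L[:,0],L[:,1],1); res=L[:,1]-np.polyval(f,L[:,0]); k=abs(res)<2.*np.std(res)+5e-4; f=np.polyfit(L[k,0],L[k,1],1); yaw+=np.arctan(f[0])
    print("  yaw by left edge %.2f"%np.degrees(yaw),"along",np.percentile(a,[.3,99.7]),"left/right",np.percentile(c,[.3,99.7]))
    # stop plate top: grey, z .10-.115
    w=reg&(s<60)&(v>90)&(X[...,2]>.085)&(X[...,2]<.118)
    k,l,st,ce=cv2.connectedComponentsWithStats(w.astype(np.uint8))
    for i in range(1,k):
        if st[i,4]>15:
            q=X[l==i]; qa,qc=q[:,:2]@H,q[:,:2]@N; print("  grey",st[i],"med",np.median(q,0),"along",np.percentile(qa,[2,98]),"across",np.percentile(qc,[2,98]),"z",np.percentile(q[:,2],[2,98]))
    # rollers: black
    w=reg&(v<50)&(X[...,2]>.06)&(X[...,2]<.1); q=X[w]
    if len(q): print("  rollers n",len(q),"across",np.percentile(q[:,:2]@N,[2,50,98]),"along",np.percentile(q[:,:2]@H,[2,98]))
    red=reg&((h<6)|(h>172))&(s>150)&(v>50); 
    if red.sum()>10: q=X[red]; print("  red",np.median(q,0),"across",np.percentile(q[:,:2]@N,[2,98]))
    print("  H",H)
E
python3 mc.py
```

```text
top0 tablez 0.0006 plate n 1326 (0.5701576471328735, -0.17774079740047455) (0.11695064604282379, 0.26825419068336487) 79.07807159423828
  yaw by left edge -10.91 along [0.46  0.727] left/right [-0.1243 -0.0083]
  grey [286 160  20   8  59] med [ 0.6592 -0.1945  0.0924] along [0.6775 0.6934] across [-0.0991 -0.0369] z [0.0869 0.0976]
  grey [278 209  20   6  50] med [ 0.5011 -0.165   0.1093] along [0.5193 0.5269] across [-0.0984 -0.0361] z [0.1054 0.1141]
  rollers n 452 across [-0.0954 -0.0688 -0.0368] along [0.5047 0.6711]
  red [ 0.4364 -0.1511  0.2511] across [-0.0822 -0.0504]
  H [ 0.9819 -0.1893]
scene0 tablez 0.0011 plate n 1382 (0.5737311244010925, -0.17904019355773926) (0.11762422323226929, 0.2675586938858032) 79.02468872070312
  yaw by left edge -11.32 along [0.4703 0.7305] left/right [-0.1213 -0.0052]
  grey [213 198  21   4  63] med [ 0.5028 -0.1672  0.1087] along [0.5133 0.5306] across [-0.0954 -0.035 ] z [0.1014 0.1122]
  grey [210 246  23   7 101] med [ 0.6622 -0.1946  0.0915] along [0.6781 0.6958] across [-0.0939 -0.0319] z [0.087  0.0962]
  rollers n 448 across [-0.09
[... 582 characters left out ...]
rollers n 1857 across [-0.0865 -0.0472 -0.0334] along [0.4916 0.6763]
  red [ 0.4428 -0.1621  0.2473] across [-0.0808 -0.0696]
  H [ 0.9823 -0.1875]
w3 tablez -0.0007 plate n 5444 (0.5715868473052979, -0.17583535611629486) (0.1196703240275383, 0.2677402198314667) 79.30203247070312
  yaw by left edge -10.80 along [0.4639 0.7273] left/right [-0.1225 -0.0063]
  grey [412 145  40  19 364] med [ 0.6618 -0.1894  0.0905] along [0.6753 0.6952] across [-0.0959 -0.034 ] z [0.0863 0.0925]
  grey [397 263  38   9 222] med [ 0.5036 -0.16    0.1084] along [0.51   0.5287] across [-0.0955 -0.0339] z [0.0938 0.11  ]
  rollers n 1729 across [-0.0883 -0.0467 -0.0339] along [0.4968 0.6757]
  H [ 0.9823 -0.1874]
```

```bash
cat >> h.py <<'E'
SEAT=np.array([.5869,-.1786,.108]); YAW=-10.8
BR=Ro.from_euler('zy',[YAW,-10],degrees=True).as_matrix(); G=np.array([.0097,0,-.020])  # TCP in bottle frame
def bed(p): return BR.T@(np.asarray(p)-SEAT)
def tcp(bp): return SEAT+BR@(np.asarray(bp)+G)   # TCP pose for a bottle origin at bed coordinates bp
E
python3 - <<'E'
from h import *
np.set_printoptions(precision=4,suppress=True)
f=np.load("pics/w3.npz"); P={k:f[k] for k in "KRt"}; X=fcloud(f["d"],P); o=observe(); 
q=(X-o["position"])@o["tool_rot"]; m=(f["d"]>0)&(abs(q[...,1])<.006)&(abs(q[...,2]+.03)<.05)
q=q[m]
for a in np.arange(.03,.15,.01):
    k=abs(q[:,0]-a)<.005
    if k.sum()>5: print("%.3f n%d top z above tcp %.4f y %.4f"%(a,k.sum(),-q[k,2].mean(),q[k,1].mean()))
p=tcp([.04,0,.12]); print(p); go(p,frame(YAW,10))
E
```

```text
0.030 n911 top z above tcp 0.0487 y -0.0000
0.040 n1022 top z above tcp 0.0487 y -0.0001
0.050 n1112 top z above tcp 0.0484 y 0.0000
0.060 n1165 top z above tcp 0.0467 y 0.0000
0.070 n1108 top z above tcp 0.0426 y -0.0001
0.080 n883 top z above tcp 0.0357 y -0.0000
0.090 n850 top z above tcp 0.0314 y -0.0001
0.100 n814 top z above tcp 0.0314 y -0.0000
0.110 n620 top z above tcp 0.0313 y 0.0001
[ 0.6176 -0.1879  0.215 ]
rows to target: [[-0.0488,0.4784,0.1596],[0.0098,0.0551,0.0067]] n>= 5.066528945169095
```

```bash
sed -i 's/-.020\])/-.019])/' h.py; python3 -m handwheel '[[[0,0.05,0.0],[0,0.01,0]],[[0,0.13,0.0],[0,0.03,0]],[[-0.01,0.21,0.02],[0,0.055,0]],[[-0.02,0.29,0.05],[0.01,0.055,0.007]],[[-0.04,0.37,0.09],[0.01,0.055,0.007]],[[-0.049,0.44,0.13],[0.01,0.055,0.007]],[[-0.049,0.478,0.16],[0.01,0.055,0.007]],[[-0.049,0.478,0.16],[0.01,0.055,0.007]],[[-0.049,0.478,0.16],[0.01,0.055,0.007]],[[-0.049,0.478,0.16],[0.01,0.055,0.007]]]'
python3 - <<'E'
from h import *
np.set_printoptions(precision=4,suppress=True)
o=observe(); print(bed(o["position"])-G, BR.T@o["tool_rot"],o["q"])
ims=[get_image(n)[0] for n in ("scene","top")]
a=cv2.resize(ims[0][130:290,150:340],None,fx=2,fy=2,interpolation=cv2.INTER_CUBIC);b=cv2.resize(ims[1][120:280,230:420],None,fx=2,fy=2,interpolation=cv2.INTER_CUBIC)
cv2.imwrite("pics/h1.png",np.hstack([a,b])[...,::-1])
p=tcp([.005,0,.06]); go(p,frame(YAW,10))
E
```

```text
time_s: 7.15
position: [0.618, -0.1872, 0.216]
tool_rot: [[0.967, -0.185, 0.176], [-0.188, -0.982, -0.0], [0.173, -0.033, -0.984]]
ft_force: [0.2, 0.7, -7.6]
grip_width: 0.0586
gripper_force: 78.2
[0.0405 0.0008 0.12  ] [[ 1.     -0.0009  0.0022]
 [-0.0009 -1.      0.0003]
 [ 0.0022 -0.0003 -1.    ]] [-29.3428  27.8995  67.4472   5.0923  75.8532  70.6431]
rows to target: [[-0.0711,0.0019,0.1198],[-0.0000,-0.0007,-0.0002]] n>= 1.3934988062573275
```

View pics/h1.png

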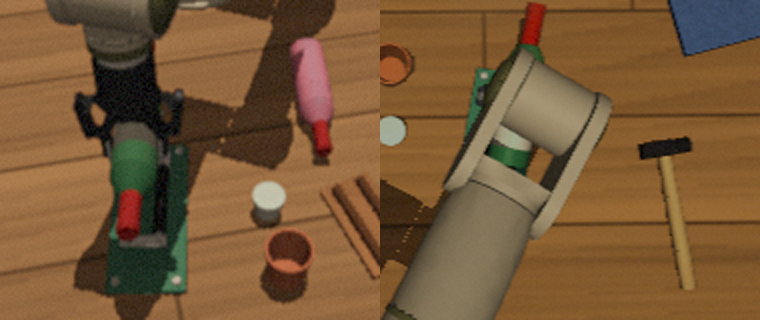

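The scene crop (left) shows the held bottle over the cradle, neck at (128,215), up the slope. The top crop (right) shows the wrist fork over it, the forearm passing above the handle's place near (496,224), and the mallet, bung and cup untouched. I'll check the forearm's height there.

```bash
python3 - <<'E'
from h import *
np.set_printoptions(precision=3,suppress=True)
im,d=get_image("top"); X=cloud(d,camera_params("top"))
R=np.arange(.36,.66,.03)
print("x rows, y cols -.24..-.06 max z")
for x in R: print("%.2f"%x,[round(float(np.max(X[(d>0)&(abs(X[...,0]-x)<.015)&(abs(X[...,1]-y)<.015)][:,2],initial=0)),3) for y in np.arange(-.27,-.03,.03)])
im,d=get_image("scene"); X=cloud(d,camera_params("scene")); m=(d>0)&(X[...,0]>.35)&(X[...,0]<.65)&(abs(X[...,1]+.16)<.12)&(X[...,2]>.15)
h=cv2.cvtColor(im,cv2.COLOR_RGB2HSV).astype(int); r=m&((h[...,0]<6)|(h[...,0]>172))&(h[...,1]>150)&(h[...,2]>50); print(r.sum(), np.median(X[r],0) if r.any() else "")
E
```

```text
x rows, y cols -.24..-.06 max z
0.36 [0.007, 0.008, 0.004, 0.0, 0.0, 0.584, 0.607, 0.62, 0.618]
0.39 [0.008, 0.007, 0.0, 0.0, 0.549, 0.58, 0.595, 0.598, 0.593]
0.42 [0.008, 0.003, 0.0, 0.508, 0.551, 0.571, 0.579, 0.577, 0.56]
0.45 [0.006, 0.0, 0.516, 0.52, 0.542, 0.559, 0.559, 0.555, 0.007]
0.48 [0.0, 0.0, 0.52, 0.521, 0.532, 0.537, 0.537, 0.51, 0.007]
0.51 [0.005, 0.514, 0.518, 0.49, 0.523, 0.529, 0.53, 0.006, 0.005]
0.54 [0.484, 0.516, 0.515, 0.511, 0.505, 0.528, 0.527, 0.007, 0.008]
0.57 [0.497, 0.512, 0.514, 0.517, 0.524, 0.527, 0.008, 0.009, 0.006]
0.60 [0.0, 0.495, 0.508, 0.516, 0.524, 0.52, 0.008, 0.008, 0.048]
0.63 [0.0, 0.0, 0.0, 0.51, 0.516, 0.472, 0.006, 0.006, 0.008]
0.66 [0.0, 0.0, 0.275, 0.0, 0.018, 0.009, 0.006, 0.007, 0.007]
0
```

```bash
python3 -m handwheel '[[[-0.02,0,0.03],[0,0,0]],[[-0.05,0,0.06],[0,0,0]],[[-0.07,0.002,0.09],[0,0,0]],[[-0.07,0.002,0.12],[0,0,0]],[[-0.07,0.002,0.15],[0,0,0]],[[-0.07,0.002,0.18],[0,0,0]],[[-0.07,0.002,0.2],[0,0,0]],[[-0.07,0.002,0.21],[0,0,0]],[[-0.07,0.002,0.21],[0,0,0]],[[-0.07,0.002,0.21],[0,0,0]]]'
python3 - <<'E'
from h import *
np.set_printoptions(precision=4,suppress=True)
o=observe(); print(bed(o["position"])-G, BR.T@o["ft_force"])
im,d=get_image("scene"); cv2.imwrite("pics/s2.png",cv2.resize(im[130:290,170:330],None,fx=3.5,fy=3.5,interpolation=cv2.INTER_CUBIC)[...,::-1])
X=cloud(d,camera_params("scene")); B=(X-SEAT)@BR
h=cv2.cvtColor(im,cv2.COLOR_RGB2HSV).astype(int); m=(d>0)&(B[...,0]>.05)&(B[...,0]<.2)&(abs(B[...,1])<.04)&(B[...,2]>-.02)&(B[...,2]<.06)
for a in np.arange(.03,.17,.015):
    k=B[m&(abs(B[...,0]-a)<.0075)]
    if len(k)>4: print(a,len(k),"y mid",k[:,1].min(),k[:,1].max(),"zmax",np.percentile(k[:,2],97))
E
```

```text
time_s: 8.35
position: [0.6022, -0.1825, 0.1064]
tool_rot: [[0.967, -0.186, 0.176], [-0.189, -0.982, -0.001], [0.173, -0.033, -0.984]]
ft_force: [0.4, 0.2, -7.3]
grip_width: 0.0581
gripper_force: 78.2
[ 0.0056 -0.0011  0.0148] [-0.8836  0.0112 -7.2519]
0.045 14 y mid -0.02411565078849778 0.02696211552580938 zmax 0.04705300163662913
0.06 94 y mid -0.03088954166023855 0.02749133792822595 zmax 0.04828222107571477
0.075 119 y mid -0.0296769630703283 0.027397336159473474 zmax 0.04778866989168557
0.09 128 y mid -0.02610121389402955 0.02255400856307557 zmax 0.04125795307260585
0.105 54 y mid -0.014052585828386545 0.013283075522005043 zmax 0.031355615599535515
0.12 44 y mid -0.014832428084748595 0.011058963830118406 zmax 0.030895308576879846
0.135 47 y mid -0.014151683757662665 0.010073789517898018 zmax 0.031175411304461855
0.15 50 y mid -0.015142144769105718 0.012342197221040161 zmax 0.03241074823683886
0.165 53 y mid -0.015196963119608418 0.010676807840850802 zmax 0.030788543979560375
```

View pics/s2.png

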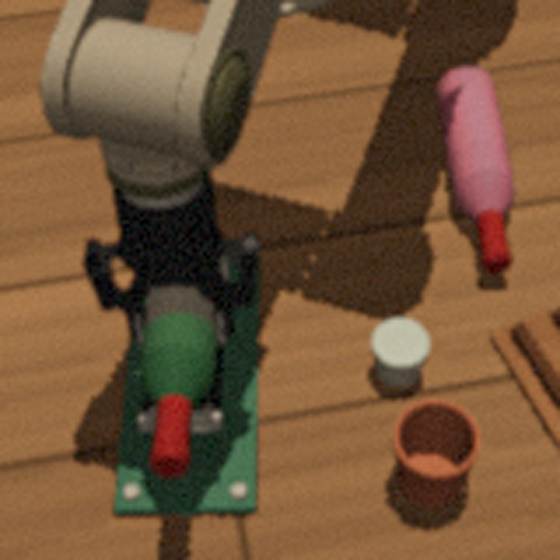

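The bottle is centred over the two roller-end brackets, at (145,415) and (212,420) in the crop, with its axis along the bed. Now I lower it slowly while watching the force.

```bash
python3 -m handwheel '[[[0,-0.002,0.004],[0,0,0]],[[0,-0.002,0.008],[0,0,0]],[[0,-0.002,0.012],[0,0,0]],[[0,-0.002,0.016],[0,0,0]],[[0,-0.002,0.02],[0,0,0]],[[0,-0.002,0.023],[0,0,0]],[[0,-0.002,0.023],[0,0,0]],[[0,-0.002,0.023],[0,0,0]]]'
python3 - <<'E'
from h import *
o=observe(); print(bed(o["position"])-G, BR.T@o["ft_force"])
E
```

```text
time_s: 9.2
position: [0.6041, -0.1815, 0.0945]
tool_rot: [[0.967, -0.187, 0.175], [-0.19, -0.982, 0.0], [0.172, -0.033, -0.985]]
ft_force: [-0.4, -0.5, -8.0]
grip_width: 0.0581
gripper_force: 78.3
[ 5.17524468e-03 -7.93162101e-05  2.66894039e-03] [-1.6771859  -0.86841284 -7.78338265]
```

```bash
python3 -m handwheel '[[[0,0,0.001],[0,0,0]],[[0,0,0.002],[0,0,0]],[[0,0,0.002],[0,0,0]]]' | grep -A1 -E 'pos|ft'; python3 -m handwheel '[[[0,0,0.001],[0,0,0]],[[0,0,0.002],[0,0,0]],[[0,0,0.002],[0,0,0]]]' | grep -E 'pos|ft';python3 - <<'E'
from h import *
o=observe(); print(bed(o["position"])-G, BR.T@o["ft_force"])
E
```

```text
position: [0.6042, -0.1814, 0.0934]
tool_rot: [[0.967, -0.187, 0.175], [-0.19, -0.982, 0.0], [0.171, -0.033, -0.985]]
ft_force: [0.5, -0.2, -8.0]
grip_width: 0.0585
position: [0.6045, -0.1815, 0.0924]
ft_force: [0.9, -0.1, -7.2]
[ 5.16211559e-03 -7.60623791e-05  6.33131435e-04] [-0.36339704 -0.14576559 -7.20586274]
```

```bash
for i in 1; do python3 -m handwheel '[[[-0.002,0,0],[0,0,0]],[[-0.004,0,0],[0,0,0]],[[-0.006,0,0],[0,0,0]],[[-0.006,0,0],[0,0,0]]]' | grep -E 'ft'; done; python3 -m handwheel '[[[-0.001,0,0],[0,0,0]],[[-0.002,0,0],[0,0,0]],[[-0.002,0,0],[0,0,0]]]' | grep -E 'pos|ft';python3 - <<'E'
from h import *
o=observe(); print(bed(o["position"])-G, BR.T@o["ft_force"])
E
```

```text
ft_force: [0.6, -0.2, -6.8]
position: [0.6005, -0.1807, 0.0918]
ft_force: [0.3, -0.7, -7.3]
[ 1.09879033e-03 -4.90304814e-05  6.70682840e-04] [-0.84629366 -0.89556451 -7.2204476 ]
```

```bash
python3 -m handwheel '[[[-0.001,0,0],[0,0,0]],[[-0.002,0,0],[0,0,0]],[[-0.002,0,0],[0,0,0]]]' | grep -E 'pos|ft'; python3 -m handwheel '[[[-0.001,0,0],[0,0,0]],[[-0.002,0,0],[0,0,0]],[[-0.002,0,0],[0,0,0]]]' | grep -E 'pos|ft'; python3 - <<'E'
from h import *
o=observe(); print(bed(o["position"])-G, BR.T@o["ft_force"])
E
```

```text
position: [0.5999, -0.1806, 0.0918]
ft_force: [0.9, 0.1, -6.5]
position: [0.5998, -0.1806, 0.0921]
ft_force: [6.0, 0.5, -7.3]
[ 4.17901648e-04 -8.68796228e-05  1.09945104e-03] [ 4.50004295  1.34746371 -8.20676118]
```

Stop contact felt at x ≈ 0.4 mm, as expected. Now I lower it onto the rollers.

```bash
python3 -m handwheel '[[[0.001,0,0.001],[0,0,0]],[[0.001,0,0.002],[0,0,0]],[[0.001,0,0.002],[0,0,0]]]' | grep -E 'pos|ft'; python3 -m handwheel '[[[0,0,0.001],[0,0,0]],[[0,0,0.002],[0,0,0]],[[0,0,0.002],[0,0,0]]]' | grep -E 'pos|ft'; python3 - <<'E'
from h import *
o=observe(); print(bed(o["position"])-G, BR.T@o["ft_force"])
E
```

```text
position: [0.5999, -0.1807, 0.0914]
ft_force: [3.1, -0.7, -2.0]
position: [0.5999, -0.181, 0.0912]
ft_force: [-1.1, -1.1, 8.5]
[ 0.00047087 -0.00047293  0.00017575] [ 0.58543677 -0.95900268  8.59245944]
```

```bash
python3 -m handwheel '[[[0,0,-0.001],[0,0,0]],[[0,0,-0.001],[0,0,0]]]' 0 25 | grep -E 'ft|grip'; python3 -m handwheel '[[[0,0,0],[0,0,0]],[[0,0,0],[0,0,0]],[[0,0,0],[0,0,0]],[[0,0,0],[0,0,0]],[[0,0,0],[0,0,0]],[[0,0,0],[0,0,0]]]' 1; python3 - <<'E'
from h import *
o=observe(); print(bed(o["position"])-G, BR.T@o["ft_force"])
E
```

```text
ft_force: [1.1, -1.4, 6.3]
grip_width: 0.0582
gripper_force: 79.4
time_s: 12.5
position: [0.5993, -0.1804, 0.09]
tool_rot: [[0.967, -0.187, 0.174], [-0.19, -0.982, 0.0], [0.171, -0.033, -0.985]]
ft_force: [0.5, -0.8, 0.6]
grip_width: 0.0857
gripper_force: 0.0
[-4.15904010e-04 -2.60895460e-05 -9.09272217e-04] [ 0.76700379 -0.62442822  0.52072003]
```

```bash
python3 -m handwheel '[[[0,0,-0.02],[0,0,0]],[[0,0,-0.06],[0,0,0]],[[0,0,-0.12],[0,0,0]],[[0,0,-0.2],[0,0,0]],[[0,0,-0.28],[0,0,0]],[[0.05,0,-0.34],[0,0,0]],[[0.1,0,-0.36],[0,0,0]],[[0.1,0,-0.36],[0,0,0]],[[0.1,0,-0.36],[0,0,0]]]'
python3 - <<'E'
from h import *
np.set_printoptions(precision=4,suppress=True)
P=camera_params("wrist"); im,d=get_image("wrist"); X=fcloud(d,P); cv2.imwrite("pics/w4.png",im[...,::-1]); np.savez("pics/w4.npz",im=im,d=d,**P)
B=(X-SEAT)@BR; m=(d>0)&(abs(B[...,1])<.045)&(B[...,2]>-.005)&(B[...,2]<.05)
for a in np.arange(-.07,.17,.02):
    k=B[m&(abs(B[...,0]-a)<.008)]
    if len(k)>4: print("%.2f"%a,len(k),"y",np.percentile(k[:,1],[1,99]),"zmax",np.percentile(k[:,2],98))
h=cv2.cvtColor(im,cv2.COLOR_RGB2HSV).astype(int); r=(d>0)&((h[...,0]<6)|(h[...,0]>172))&(h[...,1]>150)&(h[...,2]>50)&(X[...,2]>.15)
print(r.sum(), B[r].min(0) if r.any() else "",np.median(B[r],0) if r.any() else "",B[r].max(0) if r.any() else "")
E
```

```text
time_s: 13.4
position: [0.6159, -0.1897, 0.2756]
tool_rot: [[0.967, -0.186, 0.174], [-0.189, -0.982, 0.0], [0.171, -0.033, -0.985]]
ft_force: [0.2, -0.4, -0.9]
grip_width: 0.0854
gripper_force: 0.0
-0.07 542 y [-0.0299  0.028 ] zmax 0.029879943758499814
-0.05 590 y [-0.0304  0.0282] zmax 0.030530167558167648
-0.03 663 y [-0.0294  0.0289] zmax 0.030867909160446624
-0.01 737 y [-0.0307  0.0281] zmax 0.03068102384186668
0.01 800 y [-0.0302  0.0286] zmax 0.03086298547002398
0.03 847 y [-0.0295  0.028 ] zmax 0.03042446400472655
0.05 895 y [-0.0302  0.0277] zmax 0.030360610849754964
0.07 956 y [-0.0281  0.0271] zmax 0.029406285012129725
0.09 630 y [-0.0209  0.0198] zmax 0.022240019900383753
0.11 430 y [-0.0132  0.0129] zmax 0.014086747832764267
0.13 428 y [-0.0121  0.0127] zmax 0.01411642285724456
0.15 337 y [-0.014   0.0135] zmax 0.01514778977649354
18 [0.0641 0.0635 0.2156] [0.0695 0.0656 0.2194] [0.0707 0.0678 0.2225]
```

View pics/w4.png

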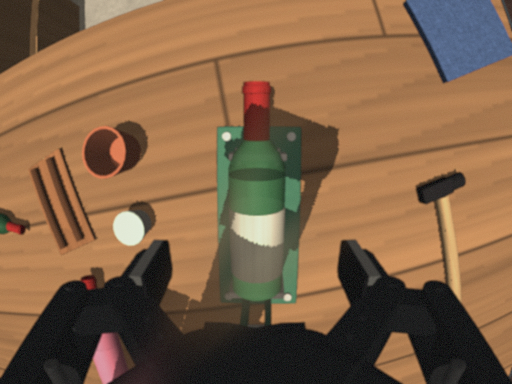

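The bottle sits home on the rollers: its top is at bed z 30 mm along the whole body, its middle within 1 mm, its neck at (257,90) up the slope. The bung (129,228), cup (105,152) and mallet are unmoved. Next I locate the handle.

```bash
python3 - <<'E'
from h import *
np.set_printoptions(precision=4,suppress=True)
for n in ("top0","scene0","top","scene"):
    if n[-1]=="0": f=np.load(f"pics/{n}.npz"); im,d=f["im"],f["d"]
    else: im,d=get_image(n)
    X=cloud(d,camera_params(n.strip("0"))); B=(X-SEAT)@BR; h=cv2.cvtColor(im,cv2.COLOR_RGB2HSV).astype(int)
    r=(d>0)&((h[...,0]<6)|(h[...,0]>172))&(h[...,1]>150)&(h[...,2]>50)&(B[...,2]>.08)&(abs(B[...,0]+.1)<.15)&(abs(B[...,1])<.08)
    if r.sum()>4: print(n,r.sum(),np.percentile(B[r],[3,50,97],axis=0).tolist())
o=observe(); print(bed(o["position"]))
p=SEAT+BR@[-.05,0,.23]; go(p,frame(YAW,10)); p=SEAT+BR@[-.195,0,.23]; print(p); go(p,frame(YAW,10))
E
```

```text
top0 70 [[-0.13416384525535033, -0.011589820211777993, 0.15754163502035026], [-0.12582855528621695, 0.00389582305669366, 0.16726492226252043], [-0.11923170882127301, 0.018847506221873176, 0.17170581972463164]]
scene0 59 [[-0.12852098670914625, -0.012360876479146406, 0.15697234107973923], [-0.12033880129657903, 0.0022637063126221112, 0.16531606623545225], [-0.11610841368642763, 0.01714632082842747, 0.16979957488006758]]
[ 0.0582 -0.0001  0.1596]
rows to target: [[-0.2165,0.0002,-0.1406],[-0.0002,0.0003,-0.0008]] n>= 2.581734892548066
[ 0.3583 -0.1421  0.3012]
rows to target: [[-0.5065,0.0009,-0.1404],[-0.0002,0.0003,-0.0008]] n>= 5.256155492294296
```

```bash
python3 -m handwheel '[[[0,0,-0.07],[0,0,0]],[[0,0,-0.14],[0,0,0]],[[-0.03,0,-0.16],[0,0,0]],[[-0.1,0,-0.16],[0,0,0]],[[-0.18,0,-0.16],[0,0,0]],[[-0.26,0,-0.16],[0,0,0]],[[-0.34,0,-0.16],[0,0,0]],[[-0.42,0,-0.16],[0,0,0]],[[-0.48,0,-0.16],[0,0,0]],[[-0.51,0,-0.16],[0,0,0]]]' 0 40 
python3 -m handwheel '[[[0,0,0],[0,0,0]],[[0,0,0],[0,0,0]],[[0,0,0],[0,0,0]]]' >/dev/null
python3 - <<'E'
from h import *
np.set_printoptions(precision=4,suppress=True)
o=observe(); print(bed(o["position"]),o["q"],o["grip_width"])
P=camera_params("wrist"); im,d=get_image("wrist"); X=fcloud(d,P); cv2.imwrite("pics/w5.png",im[...,::-1])
B=(X-SEAT)@BR; h=cv2.cvtColor(im,cv2.COLOR_RGB2HSV).astype(int)
r=(d>0)&((h[...,0]<6)|(h[...,0]>172))&(h[...,1]>150)&(h[...,2]>50)&(B[...,2]>.08)&(abs(B[...,0]+.1)<.15)&(abs(B[...,1])<.08)
print(r.sum(),np.percentile(B[r],[3,50,97],axis=0) if r.any() else "")
E
```

```text
time_s: 14.55
position: [0.3533, -0.1402, 0.3102]
tool_rot: [[0.967, -0.187, 0.174], [-0.19, -0.982, 0.0], [0.171, -0.033, -0.985]]
ft_force: [0.3, -1.1, 0.4]
grip_width: 0.0001
gripper_force: 0.0
[-0.1954  0.0003  0.2398] [-44.5723  -3.1827  93.0141   7.1019  83.0249  55.9231] -0.00016854049304042618
948 [[-0.1337 -0.0109  0.1626]
 [-0.126   0.0055  0.1664]
 [-0.1194  0.0208  0.1684]]
```

View pics/w5.png

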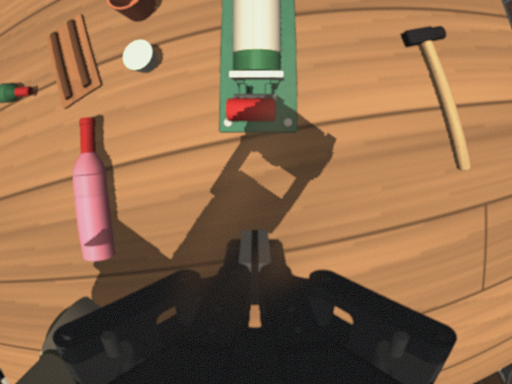

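The handle shows at (252,108), upright, with the shut fingers at (255,245) behind it and nothing between. I descend behind it, then push.

```bash
python3 -m handwheel '[[[0,-0.008,0.04],[0,0,0]],[[0,-0.008,0.1],[0,0,0]],[[0,-0.008,0.15],[0,0,0]],[[0,-0.008,0.18],[0,0,0]],[[0.02,-0.008,0.18],[0,0,0]],[[0.05,-0.008,0.18],[0,0,0]],[[0.08,-0.008,0.18],[0,0,0]],[[0.08,-0.008,0.18],[0,0,0]],[[0.08,-0.008,0.18],[0,0,0]]]'
python3 - <<'E'
from h import *
o=observe(); print(bed(o["position"]),BR.T@o["ft_force"])
E
```

```text
time_s: 15.8
position: [0.4113, -0.1452, 0.2296]
tool_rot: [[0.967, -0.186, 0.175], [-0.189, -0.982, -0.0], [0.172, -0.033, -0.985]]
ft_force: [0.2, -0.4, 0.6]
grip_width: -0.0003
gripper_force: 0.0
[-0.15537094  0.00435964  0.15025981] [ 0.3571416  -0.36670578  0.52558716]
```

```bash
python3 -m handwheel '[[[0.012,0,0],[0,0,0]],[[0.024,0,0],[0,0,0]],[[0.036,0,0],[0,0,0]],[[0.048,0,0],[0,0,0]],[[0.06,0,0],[0,0,0]],[[0.072,0,0],[0,0,0]],[[0.084,0,0],[0,0,0]],[[0.096,0,0],[0,0,0]],[[0.108,0,0],[0,0,0]],[[0.112,0,0],[0,0,0]]]' | grep -E "pos|ft"
python3 -m handwheel '[[[0.009,0,0.004],[0,0,0]],[[0.018,0,0.009],[0,0,0]],[[0.027,0,0.014],[0,0,0]],[[0.036,0,0.019],[0,0,0]],[[0.045,0,0.024],[0,0,0]],[[0.054,0,0.029],[0,0,0]],[[0.06,0,0.034],[0,0,0]],[[0.066,0,0.038],[0,0,0]]]' | grep -E "pos|ft"
python3 - <<'E'
from h import *
np.set_printoptions(precision=4,suppress=True)
o=observe(); print(bed(o["position"]),BR.T@o["ft_force"])
for n in ("wrist","scene","top"):
    P=camera_params(n); im,d=get_image(n); X=fcloud(d,P) if n=="wrist" else cloud(d,P); B=(X-SEAT)@BR; h=cv2.cvtColor(im,cv2.COLOR_RGB2HSV).astype(int)
    r=(d>0)&((h[...,0]<6)|(h[...,0]>172))&(h[...,1]>150)&(h[...,2]>50)&(B[...,2]>.03)&(abs(B[...,0]+.05)<.13)&(abs(B[...,1])<.04)
    print(n,r.sum(),np.percentile(B[r],[3,50,97],axis=0).tolist() if r.any() else "")
E
```

```text
position: [0.4657, -0.156, 0.2389]
ft_force: [-1.1, -0.5, -0.3]
position: [0.5006, -0.1621, 0.2256]
ft_force: [-0.6, -0.4, 1.4]
[-0.0665  0.0041  0.1308] [-0.2681 -0.4645  1.5084]
wrist 1816 [[-0.05281223549500888, -0.012505778470604585, 0.13959520715000698], [-0.04485764346550338, -0.0005382645165196089, 0.14539234516945432], [-0.03876204381736483, 0.013389577245798178, 0.1471360634226378]]
scene 68 [[-0.05074037993595538, -0.013699434988492569, 0.13120783142226333], [-0.03967233993386631, 0.0022607002221387363, 0.14380888490423865], [-0.03608419089088934, 0.016493661391220004, 0.14793544050236027]]
top 0
```

```bash
python3 -m handwheel '[[[0.008,0,0.006],[0,0,0]],[[0.016,0,0.012],[0,0,0]],[[0.024,0,0.018],[0,0,0]],[[0.032,0,0.025],[0,0,0]],[[0.04,0,0.033],[0,0,0]],[[0.046,0,0.039],[0,0,0]],[[0.046,0,0.039],[0,0,0]],[[0.046,0,0.039],[0,0,0]],[[0.046,0,0.039],[0,0,0]],[[0.046,0,0.039],[0,0,0]]]' | grep -E "pos|ft"
cat > hd.py <<'E'
from h import *
np.set_printoptions(precision=4,suppress=True)
o=observe(); print(o["time_s"],bed(o["position"]),BR.T@o["ft_force"])
for n in ("wrist","scene"):
    P=camera_params(n); im,d=get_image(n); X=fcloud(d,P) if n=="wrist" else cloud(d,P); B=(X-SEAT)@BR; h=cv2.cvtColor(im,cv2.COLOR_RGB2HSV).astype(int)
    r=(d>0)&((h[...,0]<6)|(h[...,0]>172))&(h[...,1]>150)&(h[...,2]>50)&(B[...,2]>.03)&(abs(B[...,0]+.05)<.13)&(abs(B[...,1])<.04)
    print(n,r.sum(),np.percentile(B[r],[3,50,97],axis=0).tolist() if r.any() else "")
    cv2.imwrite(f"pics/hd_{n}_{o['time_s']:.1f}.png",im[...,::-1])
E
python3 hd.py
```

```text
position: [0.5259, -0.1664, 0.2108]
ft_force: [0.2, -0.5, -0.3]
18.75 [-0.0438  0.004   0.1118] [ 0.2768 -0.4335 -0.3424]
wrist 1312 [[-0.01530016553765824, -0.013938672575086054, 0.09812880954064514], [-0.007350625619162323, -0.002401372033078596, 0.10219002750063964], [-0.0014576157670164384, 0.018661497740278775, 0.10388875666043344]]
scene 63 [[-0.009744579443568054, -0.013341856079379441, 0.09147529905665974], [-0.0012181039487857005, 0.0003154214742279745, 0.09834482706098224], [0.0025549914358188523, 0.014972937825005719, 0.1019534400436971]]
```

```bash
python3 -m handwheel '[[[0,0,-0.03],[0,0,0]],[[0,0,-0.08],[0,0,0]],[[0,0,-0.14],[0,0,0]],[[0,0,-0.2],[0,0,0]],[[0,0,-0.24],[0,0,0]],[[0,0,-0.24],[0,0,0]],[[0,0,-0.24],[0,0,0]],[[0,0,-0.24],[0,0,0]],[[0,0,-0.24],[0,0,0]],[[0,0,-0.24],[0,0,0]]]' >/dev/null
python3 -m handwheel '[[[0,0,0],[0,0,0]],[[0,0,0],[0,0,0]],[[0,0,0],[0,0,0]],[[0,0,0],[0,0,0]],[[0,0,0],[0,0,0]],[[0,0,0],[0,0,0]],[[0,0,0],[0,0,0]],[[0,0,0],[0,0,0]]]' | grep -E "time|pos|ft"
python3 hd.py; ls pics/hd*
```

```text
time_s: 20.65
position: [0.505, -0.1665, 0.3287]
ft_force: [0.1, 0.1, 0.2]
20.65 [-0.0439  0.004   0.2316] [0.1132 0.1459 0.1932]
wrist 281 [[-0.0014696703039172637, -0.013778850558279442, 0.04457545277556536], [0.005205897802932871, 0.00477850711508362, 0.04728070741563172], [0.010539172030501717, 0.016808665857991664, 0.049208282227483205]]
scene 60 [[0.0036327002652821877, -0.01819616880388772, 0.03900916355343864], [0.010718742679149731, -0.0012713506203795419, 0.045933164967279956], [0.014668654491727015, 0.012977269999201955, 0.0504279804349429]]
pics/hd_scene_18.8.png
pics/hd_scene_20.6.png
pics/hd_wrist_18.8.png
pics/hd_wrist_20.6.png
```

```bash
python3 -m handwheel '[[[0,0,0],[0,0,0]],[[0,0,0],[0,0,0]],[[0,0,0],[0,0,0]],[[0,0,0],[0,0,0]],[[0,0,0],[0,0,0]]]' | grep time
python3 hd.py; python3 - <<'E'
from h import *
np.set_printoptions(precision=4,suppress=True)
im,d=get_image("scene"); X=cloud(d,camera_params("scene")); B=(X-SEAT)@BR
h=cv2.cvtColor(im,cv2.COLOR_RGB2HSV).astype(int); r=(d>0)&((h[...,0]<6)|(h[...,0]>172))&(h[...,1]>150)&(h[...,2]>50)&(abs(B[...,1])<.04)&(B[...,0]>.08)&(B[...,0]<.2)
print("foil along (want ..155)",np.percentile(B[r],[3,50,97],axis=0))
E
```

```text
time_s: 21.25
21.25 [-0.0439  0.004   0.2316] [ 0.1352 -0.1588 -0.4485]
wrist 277 [[-0.0015028896062207905, -0.013789230028971531, 0.04456281893079737], [0.005291771222953009, 0.004779617855815981, 0.047182199841165486], [0.010559907700450096, 0.016804479077195435, 0.048913361273506074]]
scene 58 [[0.004681716821760736, -0.017887160997328927, 0.04025744670508159], [0.01080995641181102, -0.0012055984112034233, 0.04698199354136384], [0.014093718145184165, 0.013208307112321564, 0.05129379403029085]]
foil along (want ..155) [[ 0.1003 -0.0145 -0.0035]
 [ 0.1352 -0.0024  0.0124]
 [ 0.1558  0.0092  0.0168]]
```

View pics/hd_wrist_20.6.png

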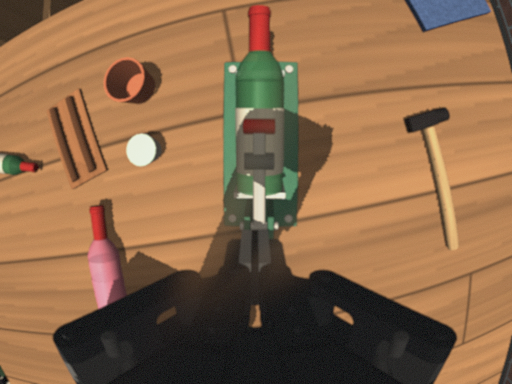

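The press arm is down with its roller on the bottle at (260,160) and the handle at (259,126). The bottle is seated with its neck at (260,25), the bystanders are unmoved, and the robot is clear.

```bash
python3 -c "
from rig import *
print(close_job())"
```

```text
the job is handed in; nothing more can be done
None
```

The bottle lies home on the rollers with its base against the stop plate, the press arm's roller rests on it, and the bung, cup and mallet look unmoved in the last picture; the job was handed in at about 21 s, and no verdict came back.

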